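# Shut and lock the pressure rice cooker

## Task

Shut the lid of the rice cooker without slamming it, then turn the bar handle on the lid clockwise, letting it ride up over its cam, until it drops fully down into its locking notch. Do not force the handle down on the cam or ram it against the stop behind the notch, let go of it, and leave the things standing round the cooker where they are.

Things in the scene. Friction and masses are not known exactly. Their poses are not given: they have to be found in the camera images.
- cooker: White round pressure rice cooker, 205 mm across, lid top 168 mm above the worktop, fixed. Origin: centre of its underside, on the worktop. Its -x side is the front with the black key panel, +x the hinge side, z up. The lid's hinge line lies 112 mm behind the origin (+x), parallel to y, 138 mm up. It is turned up to 0.3 rad
- lid (a joint): Hinge angle of the lid (rad): 0 shut, 0.55 to 0.85 at the start, grows as the front edge rises. The hinge is stiff: the lid stays where it is left and needs about 2 to 6 N down on its front lip to close. It shuts only while the handle is unlocked
- lid_lip (a point): Middle of the top face of the grey lip (30 mm deep, 60 mm wide) at the front of the lid: the place to press the lid down. 220 mm from the hinge line; 148 mm above the worktop when shut. In lid axes: x towards the hinge, z out of the lid's top
- lock (a joint): Angle of the handle about the lid's axis (rad): 0 unlocked (bar points to the front), grows clockwise seen from above. The cam ramp begins at about 0.3, its crest is at about 0.86, the bottom of the notch is reached at about 1.06 and a hard stop at about 1.13; the cam is adjusted differently on each cooker: all four shift together by up to 0.26 either way
- lift (a joint): Height (m) of the sprung handle above its low seat: 0 unlocked, about 0.006 on the cam's crest, 0 again when fully dropped in the notch. A spring presses it down with 8 N (low) to 11 N (crest); turning it up the ramp takes up to 0.25 N m, more if what holds it does not rise with it. Let go on the ramp, it slides back
- grip: The black bar handle: 104 long, 16 wide, 28 mm high, red inlay on its front end; it turns about a vertical axis through its middle and rises on the cam. Origin: on the turning axis, level with the lid's top disc when low; bar underside 16 mm and top 44 mm above the origin; x runs along the bar away from the red end, z up
- handle_centre (a point): Centre of the bar handle, on its turning axis, half-way up the bar (198 mm above the worktop when the lid is shut and the handle low). x along the bar away from the red end, y across the 16 mm width, z up
- handle_front (a point): Middle of the end face of the bar at its red end, half-way up, 52 mm from the turning axis
- cam: Metal cam ring on the lid under the handle, 95 mm across, tracks up to 9 mm high (its stops 14.5 mm). Two steel ramps on it lift the handle's rollers, each with a crest, then a notch and a stop. Origin: on the turning axis at the lid's top disc, 112 mm from the hinge line; x towards the hinge, z out of the lid
- mug_mid (a point): White spotted mug to the right of the cooker, 91 mm high, a bystander; point 50 mm up near its middle
- honey_mid (a point): Jar of honey with a metal lid, 64 mm across, 109 mm high, right behind the cooker, a bystander; point 50 mm up on its axis
- salt_mid (a point): Grey and clear salt shaker, 44 mm across, 90 mm high, close to the left of the cooker, a bystander; point 50 mm up on its axis

How it is judged (in metres and radians):
On the way:
1. the lid is shut while the handle is still unlocked (value of joint lid below 0.02 rad and value of joint lock below 0.25 rad), for 0.1 s.
At the end, for the whole second after the job is handed in: The lid is shut (hinge under 0.02 rad), the handle is turned past the crest (over 0.7 rad) and has dropped into the notch (less than 1.5 mm above its low seat), all at rest (value of joint lid below 0.02 rad and value of joint lock above 0.7 rad and value of joint lift below 0.0015 m and velocity of joint lock between -0.05 and 0.05 rad/s); the robot touches nothing.
It fails at once if the handle is forced: pressed on the cam or rammed against its stop with more than 28 N (contact force between grip and cam above 28 N).
It fails at once if the lid is slammed (falls or is driven shut faster than 2 rad/s) (velocity of joint lid below -2 rad/s).
It fails at once if the mug, the honey jar or the salt shaker is moved more than 20 mm (distance of any of mug_mid, honey_mid, salt_mid from where it was at the start of the episode above 0.02 m).
It also fails if it takes over 51 s, if anything falls off the work surface, if the arm or the gripper's body presses on something with over 40 N, if the wrist force passes 120 N, or if a joint passes its speed limit or range.

## Robot

A 7-joint arm with a two-finger parallel gripper is mounted at the origin on a cart in front of the work surface, level with it; the furniture and walls round the work are solid. World frame = base frame: x ahead of the robot, y to its left, z up, the work surface at z = 0. Lengths are in m, angles in degrees, forces in N, time in s.
With the tool pointing down it reaches from about 0.425 to 1.025 m from the base axis. Payload 9.4 kg.
Tool frame: the origin (TCP) lies at the very end of the fingers, on their centre line; the grasp point (between the pads) lies 19 mm behind it; z points along the fingers, y is the line along which they close (so a half turn about z gives the same grasp; the last joint's range is limited). The gripper opens to 93 mm and grips with 3 to 60 N. Pads are 15 mm wide; open, the fingers measure 128 mm over their backs; the gripper's body (75 mm by 188 mm) begins 65 mm behind the grasp point.
Start: joints at [-78.249, 34.337, -0.143, 91.639, 0.103, 54.024, -4.572], TCP at [0.202, 0.696, 0.219] pointing down, gripper open.
Joint ranges: [-147.43, 147.43], [-19.82, 112.94], [-74.19, 73.91], [6.32, 146.72], [-59.91, 239.91], [6.04, 106.73], [-150.56, 150.56]. Speed limits (degrees/s): [127.2, 127.2, 172.46, 172.46, 180, 180, 180].

## Interface

Orientations are given as a 3x3 rotation matrix whose columns are the frame's x, y, z axes.
In Python, from plant import arm, cams, job gives the robot as it stands.
- The arm moves only by the shell command python3 -m pendant 'ROWS' [FORCE]. ROWS is JSON, a list of rows, each an object of numbers: "ax", "ay", "az": the turn, a rotation vector about the world's x, y, z in rad; "x", "y", "z": the shift along the world's x, y, z in cm; "jaw": the closure, from 0 (fully open) to 1 (shut). In form: [{"ax": .., "ay": .., "az": .., "x": .., "y": .., "z": .., "jaw": ..}, ...]. A call has 1 to 12 rows; each row is the pose to reach, as a shift and turn from the pose commanded when the call began; what a row does not reach only later rows make up. A row lasts 1/10 s, in which the tool goes at most 50 mm and 8.59 degrees, less where a joint would pass 70% of its speed; a pose out of reach is approached as far as the arm can. A call with a gripper value outside its range is refused whole. The fingers move at their own pace and stop on an object; FORCE is the grip in N (left out, the last holds). Time passes only in rows, so rows that repeat a pose let the fingers close. It gives the time, the measured TCP pose, the force, the opening and the grip force at its end, in the units of the state.
- arm.read_state(): the state, without advancing time (a new reading comes with each control period).
- cams.read_camera(name): name is "scene" or "top" or "wrist"; returns a dict with "image" (400x640x3 uint8, red, green, blue), "camera_matrix" (3x3 intrinsics, pixels), "dist" ([k1, k2, p1, p2, k3] as OpenCV has them; the pictures are not rectified), "rvec" (rotation vector, rad) and "tvec" (3), from world to camera coordinates, as OpenCV has them; the wrist camera has in their place "T_tool_cam" (4x4, takes a point from camera to tool coordinates, whose origin is the TCP and whose axes are the flange's). Camera axes: x right, y down, z forward; pixel columns grow to the right and rows downward; lengths in m; the calibration is good to about 2 mm. A picture is of the moment at which its call begins: read the wrist's pose just before it. There is no depth.
- job.hand_in(): hands the job in; it is judged then, once.
The state is a dict: "time": time; "q": joint angles; "qd": joint speeds; "effort": joint torques, N m; "position": TCP position; "orientation": TCP orientation; "contact_force": force on the tool from outside, world axes, zero at the start; "ft_torque": the same for the moment, N m; "finger_gap": finger opening in m; "gripper_force": force on a finger pad.
Only numpy, scipy, OpenCV 4.12 (cv2) and the standard library are available. Lean on these libraries where they do the work, as an engineer would, in place of code of your own. Each camera call takes 0.05 s, during which the arm holds its last target. There are 200 camera calls.

## Working session

There is one attempt and no reset: what is moved stays moved. The work goes in short steps, Python scripts to look and compute and a shell command to move; the robot and the scene stay as the last step left them, time stands still between calls to the robot, and variables do not carry over. Pictures are saved under pics/ and viewed, at most 10 in all, crops included, and the job is handed in when it is done.

```bash
mkdir -p pics
python3 - <<'E'
from plant import arm,cams
import cv2,pickle
s=arm.read_state();print(s)
d={}
for n in("scene","top"):
    c=cams.read_camera(n);d[n]=c;cv2.imwrite(f"pics/{n}0.png",c["image"][:,:,::-1])
    print(n,c["camera_matrix"],c["dist"],c["rvec"],c["tvec"])
pickle.dump(d,open("c0.pkl","wb"))
E
```

```text
{'time': 0.0, 'q': array([-78.25005599,  34.38579022,  -0.14436478,  91.68096437,
         0.10303547,  54.02517833,  -4.57399443]), 'qd': array([-0.11594815, -0.08039184, -0.02120579, -0.04512927, -0.03441341,
       -0.01563755, -0.07561228]), 'effort': array([ 7.58701990e-04, -7.65080523e+01,  1.49717320e+00, -2.52350789e+01,
       -5.23965200e-02,  1.70516741e-02,  1.64695816e-04]), 'position': array([0.20148753, 0.69591758, 0.21774406]), 'orientation': array([[-9.60565240e-01,  2.78054554e-01, -2.91360554e-04],
       [ 2.78054662e-01,  9.60563960e-01, -1.57589994e-03],
       [-1.58315708e-04, -1.59476886e-03, -9.99998716e-01]]), 'contact_force': array([ 0.29705152, -0.18497356,  0.4720352 ]), 'ft_torque': array([ 0.01802871, -0.05308026,  0.0275697 ]), 'gripper_force': 0.0, 'finger_gap': 0.09323617646881524}
scene [[416.86059142   0.         324.83022238]
 [  0.         416.86059142 205.72439791]
 [  0.           0.           1.        ]] [-0.06411633  0.          0.          0.          0.        ] [ 1.13776287 -2.42596228  0.89833009] [0.31566318 0.47733365 0.59580282]
top [[452.55133074   0.         320.02670066]
 [  0.         452.55133074 202.91354266]
 [  0.           0.           1.        ]] [-0.03313626  0.          0.          0.          0.        ] [ 2.13228606 -2.16290317  0.1796394 ] [-0.12042662  0.58556631  1.12100697]
```

View pics/scene0.png

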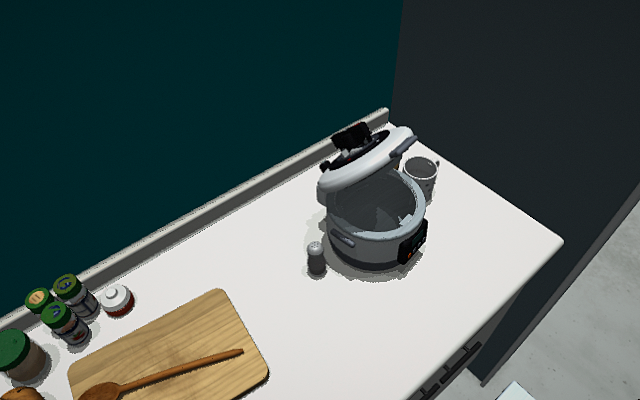

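View pics/top0.png

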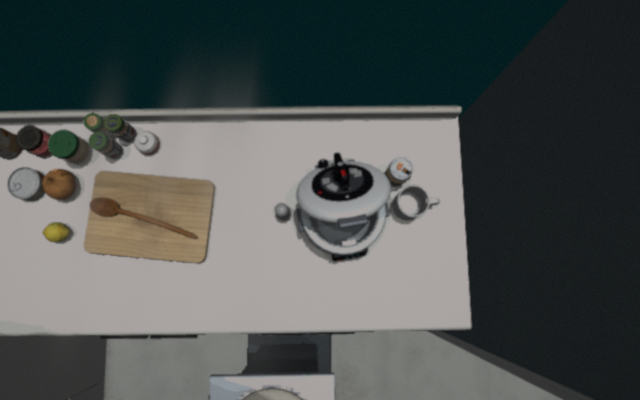

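Run:
```python
import cv2
a=cv2.imread("pics/top0.png")[145:270,265:445];cv2.imwrite("pics/top0c.png",cv2.convertScaleAbs(cv2.resize(a,None,fx=4.4,fy=4.4,interpolation=cv2.INTER_CUBIC),alpha=1.3))
a=cv2.imread("pics/scene0.png")[115:285,295:450];cv2.imwrite("pics/scene0c.png",cv2.convertScaleAbs(cv2.resize(a,None,fx=3.5,fy=3.5,interpolation=cv2.INTER_CUBIC),alpha=1.6,beta=15))
```

```text
(no output)
```

View pics/top0c.png

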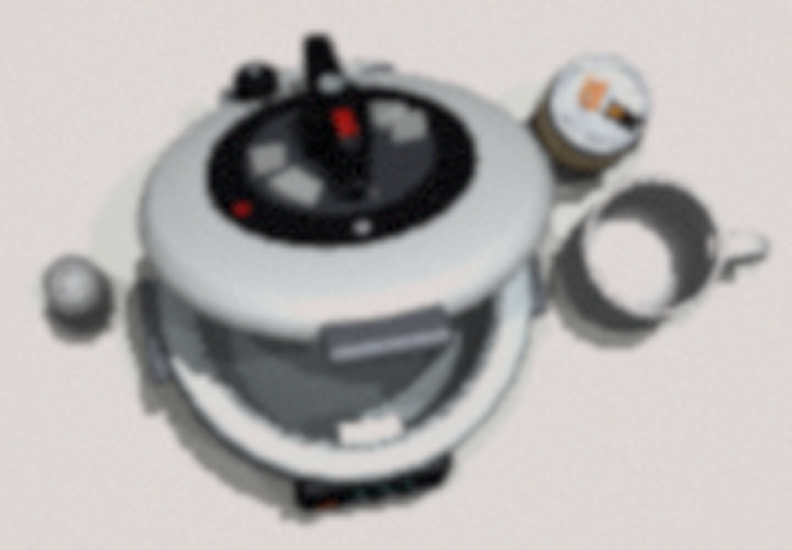

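View pics/scene0c.png

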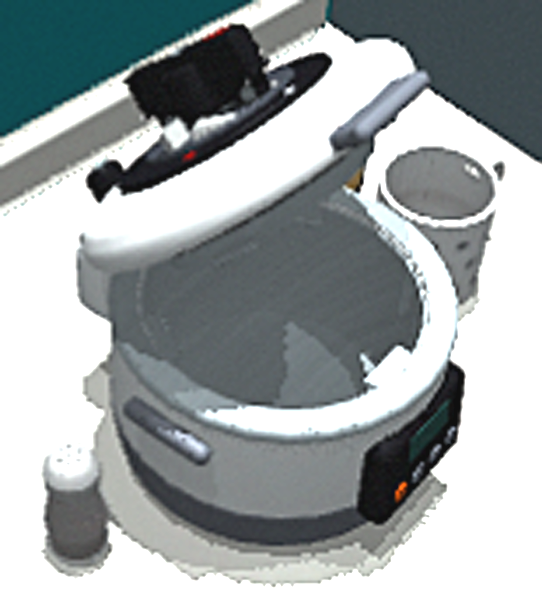

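```bash
cat > h.py <<'E'
import numpy as np,cv2,pickle
from scipy.optimize import least_squares
C=pickle.load(open("c0.pkl","rb"))
def proj(n,P):
    c=C[n];return cv2.projectPoints(np.float64(P).reshape(-1,3),c["rvec"],c["tvec"],c["camera_matrix"],np.array(c["dist"]))[0][:,0]
def world(p,pl,lid=True):  # pl in cooker coords (shut)
    x,y,w,t=p[:4];P=np.float64(pl).reshape(-1,3)
    if lid:
        d=P-[.112,0,.138];c,s=np.cos(t),np.sin(t)
        P=np.c_[.112+d[:,0]*c+d[:,2]*s,d[:,1],.138-d[:,0]*s+d[:,2]*c]
    c,s=np.cos(w),np.sin(w)
    return np.c_[x+c*P[:,0]-s*P[:,1],y+s*P[:,0]+c*P[:,1],P[:,2]]
def ray(n,uv):
    c=C[n];R=cv2.Rodrigues(c["rvec"])[0]
    q=cv2.undistortPoints(np.float64(uv).reshape(-1,1,2),c["camera_matrix"],np.array(c["dist"]))[:,0]
    return (-R.T@np.ravel(c["tvec"])), np.c_[q,np.ones(len(q))]@R
def plane(n,uv,z):
    o,d=ray(n,uv);return o+d*((z-o[2])/d[:,2])[:,None]
E
cat > fit.py <<'E'
from h import *
T=lambda u,v:("top",265+u/4.4,145+v/4.4)
S=lambda u,v:("scene",295+u/3.5,115+v/3.5)
Li=lambda a,b:(-a+.112,b,.148)
obs=[(T(388,334),Li(.22,0)),(T(325,327),Li(.205,.03)),(T(448,309),Li(.205,-.03)),(T(332,358),Li(.235,.03)),(T(453,340),Li(.235,-.03)),
 (S(343,142),Li(.235,.03)),(S(429,76),Li(.235,-.03)),
 (T(308,38),(.052,.008,.212)),(T(328,38),(.052,-.008,.212)),(T(345,115),(-.045,0,.212)),(S(222,30),(-.045,0,.212))]
def r(p):return np.concatenate([proj(o[0],world(p,l))[0]-o[1:] for o,l in obs])
f=least_squares(r,[.6,-.1,0,.7],loss="soft_l1")
print(f.x,ray("top",[[320,200]])[0],ray("scene",[[320,200]])[0]);print(r(f.x).reshape(-1,2).round(1))
print("front bottom/rim proj top",[(4.4*(proj("top",world(f.x,q,False))[0]-[265,145])).round() for q in [(-.1025,0,.0),(-.1025,0,.13),(0,.1025,.13),(0,-.1025,.13)]])
print("scene",[(3.5*(proj("scene",world(f.x,q,False))[0]-[295,115])).round() for q in [(-.1025,0,.0),(-.1025,0,.13),(0,.1025,.13)]])
print("honey",plane("top",[[265+600/4.4,145+105/4.4]],.109),"mug",plane("top",[[265+645/4.4,145+255/4.4]],.091),"salt",plane("top",[[265+75/4.4,145+280/4.4]],.09))
E
python3 fit.py
```

```text
[ 0.55267014 -0.18260626  0.16380034  0.73824664] [ 0.40543802 -0.11191771  1.19880839] [0.16755694 0.25428647 0.76794188]
[[-0.8 -0.7]
 [-2.4 -1.2]
 [-1.5 -2.3]
 [-1.4  1.4]
 [ 0.7  0.2]
 [ 6.  -1.2]
 [ 1.1 -0.1]
 [-2.3 -1.4]
 [ 0.3 -2.6]
 [ 0.8  5.7]
 [ 3.4  0.2]]
front bottom/rim proj top [array([362., 483.]), array([380., 473.]), array([158., 320.]), array([529., 254.])]
scene [array([397., 510.]), array([429., 380.]), array([170., 397.])]
honey [[ 0.65659085 -0.33040166  0.109     ]] mug [[ 0.57366877 -0.35580678  0.091     ]] salt [[ 0.56388708 -0.03398384  0.09      ]]
```

```bash
python3 - <<'E'
s=open("fit.py").read()
s=s.replace(",(T(345,115),(-.045,0,.212)),(S(222,30),(-.045,0,.212))]","]").replace("(S(343,142),Li(.235,.03)),","")
open("fit2.py","w").write(s+'''
print("lip centre, tilt",world(f.x,Li(.22,0)))
for t in (.74,.6,.4,.2,0.):
    p=f.x.copy();p[3]=t;print(t,world(p,Li(.22,0)).round(4))
print("handle",world([*f.x[:3],0],(0,0,.198)))
''')
E
python3 fit2.py
python3 - <<'E'
from plant import cams
print(cams.read_camera("wrist")["T_tool_cam"])
E
```

```text
[ 0.5493698  -0.18444841  0.16341426  0.74800434] [ 0.40543802 -0.11191771  1.19880839] [0.16755694 0.25428647 0.76794188]
[[ 0.1  0.1]
 [-1.5 -0.4]
 [-0.6 -1.5]
 [-0.6  2.2]
 [ 1.6  1. ]
 [ 2.6 -0.7]
 [-1.5 -0.4]
 [ 1.1 -1.6]]
front bottom/rim proj top [array([365., 488.]), array([383., 479.]), array([161., 326.]), array([533., 260.])]
scene [array([403., 512.]), array([435., 382.]), array([177., 399.])]
honey [[ 0.65659085 -0.33040166  0.109     ]] mug [[ 0.57366877 -0.35580678  0.091     ]] salt [[ 0.56388708 -0.03398384  0.09      ]]
lip centre, tilt [[ 0.50746685 -0.19135756  0.29496946]]
0.74 [[ 0.5062 -0.1916  0.2937]]
0.6 [[ 0.4863 -0.1948  0.2705]]
0.4 [[ 0.4638 -0.1986  0.2329]]
0.2 [[ 0.4491 -0.201   0.1915]]
0.0 [[ 0.4428 -0.202   0.148 ]]
handle [[ 0.5493698  -0.18444841  0.198     ]]
[[ 8.17304411e-04 -9.60479093e-01 -2.78350937e-01  7.74058547e-02]
 [ 9.99999574e-01  9.04433897e-04 -1.84607919e-04 -8.66281460e-04]
 [ 4.29062069e-04 -2.78350667e-01  9.60479423e-01 -1.65677619e-01]
 [ 0.00000000e+00  0.00000000e+00  0.00000000e+00  1.00000000e+00]]
```

```bash
python3 -m pendant '[{"z":10,"jaw":1},{"z":20,"jaw":1},{"x":25,"y":-40,"z":20,"az":0.445,"jaw":1},{"x":25,"y":-40,"z":20,"az":0.445,"jaw":1},{"x":25,"y":-40,"z":20,"az":0.445,"jaw":1},{"x":25,"y":-40,"z":20,"az":0.445,"jaw":1},{"x":25,"y":-40,"z":20,"az":0.445,"jaw":1},{"x":25,"y":-40,"z":20,"az":0.445,"jaw":1},{"x":25,"y":-40,"z":20,"az":0.445,"jaw":1},{"x":25,"y":-40,"z":20,"az":0.445,"jaw":1},{"x":25,"y":-40,"z":20,"az":0.445,"jaw":1},{"x":25,"y":-40,"z":20,"az":0.445,"jaw":1}]' 10
```

```text
schema error: expected keys ax, ay, az, x, y, z, jaw
```

```bash
python3 -m pendant '[{"ax":0,"ay":0,"az":0,"x":0,"y":0,"z":10,"jaw":1},{"ax":0,"ay":0,"az":0,"x":0,"y":0,"z":20,"jaw":1},{"ax":0,"ay":0,"az":0.445,"x":25,"y":-40,"z":20,"jaw":1},{"ax":0,"ay":0,"az":0.445,"x":25,"y":-40,"z":20,"jaw":1},{"ax":0,"ay":0,"az":0.445,"x":25,"y":-40,"z":20,"jaw":1},{"ax":0,"ay":0,"az":0.445,"x":25,"y":-40,"z":20,"jaw":1},{"ax":0,"ay":0,"az":0.445,"x":25,"y":-40,"z":20,"jaw":1},{"ax":0,"ay":0,"az":0.445,"x":25,"y":-40,"z":20,"jaw":1},{"ax":0,"ay":0,"az":0.445,"x":25,"y":-40,"z":20,"jaw":1},{"ax":0,"ay":0,"az":0.445,"x":25,"y":-40,"z":20,"jaw":1},{"ax":0,"ay":0,"az":0.445,"x":25,"y":-40,"z":20,"jaw":1},{"ax":0,"ay":0,"az":0.445,"x":25,"y":-40,"z":20,"jaw":1}]' 10
```

```text
time: 1.35
position: [0.4534, 0.2927, 0.4195]
orientation: [[-0.987, -0.159, 0.001], [-0.159, 0.987, -0.0], [-0.001, -0.0, -1.0]]
contact_force: [-0.3, 0.1, 0.0]
finger_gap: 0.0023
gripper_force: 0.0
```

```bash
python3 -m pendant '[{"ax":0,"ay":0,"az":0,"x":5,"y":-49,"z":-6,"jaw":1},{"ax":0,"ay":0,"az":0,"x":5,"y":-49,"z":-6,"jaw":1},{"ax":0,"ay":0,"az":0,"x":5,"y":-49,"z":-6,"jaw":1},{"ax":0,"ay":0,"az":0,"x":5,"y":-49,"z":-6,"jaw":1},{"ax":0,"ay":0,"az":0,"x":5,"y":-49,"z":-6,"jaw":1},{"ax":0,"ay":0,"az":0,"x":5,"y":-49,"z":-6,"jaw":1},{"ax":0,"ay":0,"az":0,"x":5,"y":-49,"z":-6,"jaw":1},{"ax":0,"ay":0,"az":0,"x":5,"y":-49,"z":-6,"jaw":1},{"ax":0,"ay":0,"az":0,"x":5,"y":-49,"z":-6,"jaw":1},{"ax":0,"ay":0,"az":0,"x":5,"y":-49,"z":-6,"jaw":1},{"ax":0,"ay":0,"az":0,"x":5,"y":-49,"z":-6,"jaw":1},{"ax":0,"ay":0,"az":0,"x":5,"y":-49,"z":-6,"jaw":1}]'
python3 - <<'E'
from plant import arm,cams
import cv2,numpy as np
from h import *
s=arm.read_state();c=cams.read_camera("wrist")
Tw=np.eye(4);Tw[:3,:3]=s["orientation"];Tw[:3,3]=s["position"]
print(s["position"],s["q"])
M=np.linalg.inv(Tw@np.array(c["T_tool_cam"]))
p=[.5494,-.1844,.1634,.748]
im=c["image"][:,:,::-1].copy()
for q in [(-.093,.03,.148),(-.093,-.03,.148),(-.123,.03,.148),(-.123,-.03,.148),(-.052,0,.212),(.052,0,.212)]:
    u=cv2.projectPoints(world(p,q),cv2.Rodrigues(M[:3,:3])[0],M[:3,3],c["camera_matrix"],np.array(c["dist"]))[0][0,0]
    print(u);cv2.circle(im,(int(u[0]),int(u[1])),3,(0,255,0),1)
u=cv2.projectPoints(Tw[:3,3],cv2.Rodrigues(M[:3,:3])[0],M[:3,3],c["camera_matrix"],np.array(c["dist"]))[0][0,0];print("tcp",u)
cv2.imwrite("pics/w1.png",im)
E
```

```text
time: 2.55
position: [0.5012, -0.1943, 0.3582]
orientation: [[-0.987, -0.16, -0.001], [-0.16, 0.987, 0.0], [0.001, 0.0, -1.0]]
contact_force: [-0.4, 0.4, 0.9]
finger_gap: 0.0004
gripper_force: 0.0
[ 0.5012053  -0.19427835  0.35816534] [ -0.7998286   13.5370741   20.22089438 106.78920246  -5.31872594
  60.64625762 120.73263018]
[357.68668157 225.70702843]
[289.98233299 225.81846704]
[361.75349386 209.47115177]
[286.50338248 209.59822479]
[323.95841619 310.71817444]
[323.25274132 326.37876158]
tcp [322.01380605 243.02857589]
```

View pics/w1.png

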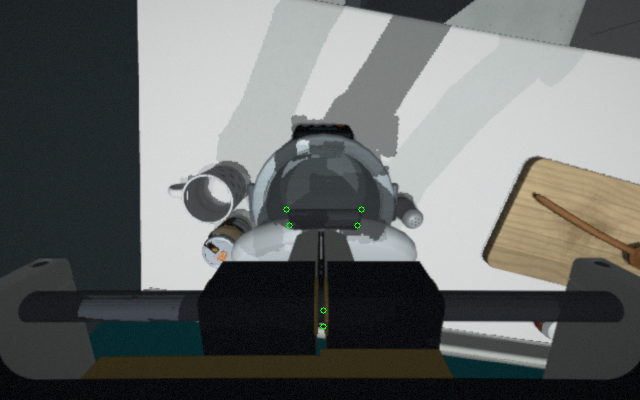

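```bash
python3 -m pendant '[{"ax":0,"ay":0,"az":0,"x":0.1,"y":0.2,"z":-4,"jaw":1},{"ax":0,"ay":0,"az":0,"x":0.1,"y":0.2,"z":-5.2,"jaw":1},{"ax":0,"ay":0,"az":0,"x":0.1,"y":0.2,"z":-6.2,"jaw":1},{"ax":0,"ay":0,"az":0,"x":-0.5,"y":0.1,"z":-7,"jaw":1},{"ax":0,"ay":0,"az":0,"x":-1.2,"y":0,"z":-7.8,"jaw":1},{"ax":0,"ay":0,"az":0,"x":-1.9,"y":-0.1,"z":-8.6,"jaw":1},{"ax":0,"ay":0,"az":0,"x":-2.5,"y":-0.2,"z":-9.5,"jaw":1}]'
```

```text
time: 3.3
position: [0.4769, -0.1948, 0.2635]
orientation: [[-0.986, -0.164, 0.002], [-0.164, 0.986, 0.0], [-0.002, 0.0, -1.0]]
contact_force: [2.5, 1.3, 1.1]
finger_gap: 0.0004
gripper_force: 1.5
```

```bash
python3 -m pendant '[{"ax":0,"ay":0,"az":0,"x":-0.6,"y":-0.1,"z":-1,"jaw":1},{"ax":0,"ay":0,"az":0,"x":-1.1,"y":-0.2,"z":-2,"jaw":1},{"ax":0,"ay":0,"az":0,"x":-1.7,"y":-0.3,"z":-3,"jaw":1},{"ax":0,"ay":0,"az":0,"x":-2.1,"y":-0.3,"z":-4,"jaw":1},{"ax":0,"ay":0,"az":0,"x":-2.5,"y":-0.4,"z":-5,"jaw":1}]'
```

```text
time: 3.8
position: [0.4511, -0.1999, 0.2128]
orientation: [[-0.987, -0.162, -0.0], [-0.162, 0.987, -0.0], [0.0, -0.0, -1.0]]
contact_force: [2.4, 0.6, 1.5]
finger_gap: 0.0004
gripper_force: 1.2
```

```bash
python3 -m pendant '[{"ax":0,"ay":0,"az":0,"x":-0.3,"y":0,"z":-1,"jaw":1},{"ax":0,"ay":0,"az":0,"x":-0.6,"y":-0.1,"z":-2,"jaw":1},{"ax":0,"ay":0,"az":0,"x":-0.9,"y":-0.1,"z":-3,"jaw":1},{"ax":0,"ay":0,"az":0,"x":-1.1,"y":-0.1,"z":-4,"jaw":1},{"ax":0,"ay":0,"az":0,"x":-1.2,"y":-0.2,"z":-5,"jaw":1}]'
python3 - <<'E'
from plant import arm,cams
import cv2,numpy as np
a=cams.read_camera("top")["image"][140:280,260:450,::-1];b=cams.read_camera("scene")["image"][100:290,280:460,::-1]
a=cv2.resize(a,(570,420));b=cv2.resize(b,(398,420));f=cv2.hconcat([a,b])
cv2.imwrite("pics/p2.png",cv2.convertScaleAbs(f[:, :],alpha=1.4)) if f.shape[1]<=800 else cv2.imwrite("pics/p2.png",cv2.convertScaleAbs(cv2.resize(f,(800,int(420*800/f.shape[1]))),alpha=1.4))
E
```

```text
time: 4.3
position: [0.439, -0.2012, 0.1627]
orientation: [[-0.987, -0.163, -0.001], [-0.163, 0.987, 0.001], [0.001, 0.001, -1.0]]
contact_force: [1.2, 1.6, 2.3]
finger_gap: 0.0003
gripper_force: 1.1
```

View pics/p2.png

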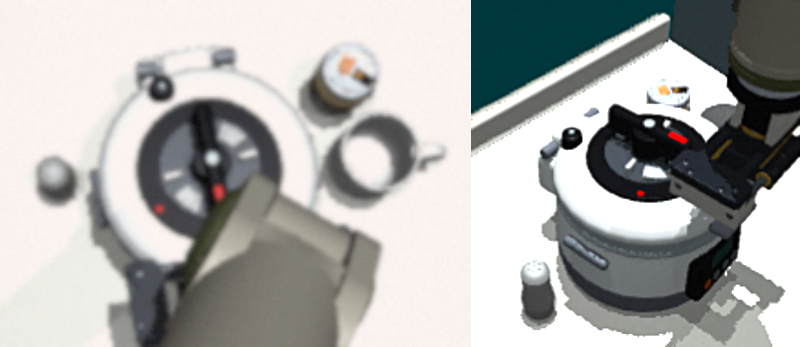

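The lid follows the fingers and is nearly shut (handle bar at about (207,150) in the left half, red end forward). I'll finish gently.

```bash
python3 -m pendant '[{"ax":0,"ay":0,"az":0,"x":0,"y":0,"z":-0.4,"jaw":1},{"ax":0,"ay":0,"az":0,"x":-0.1,"y":0,"z":-0.8,"jaw":1},{"ax":0,"ay":0,"az":0,"x":-0.1,"y":0,"z":-1.2,"jaw":1},{"ax":0,"ay":0,"az":0,"x":-0.1,"y":0,"z":-1.4,"jaw":1},{"ax":0,"ay":0,"az":0,"x":-0.1,"y":0,"z":-1.5,"jaw":1}]'
```

```text
time: 4.9
position: [0.4384, -0.2017, 0.1484]
orientation: [[-0.987, -0.162, -0.0], [-0.162, 0.987, 0.0], [0.0, 0.0, -1.0]]
contact_force: [-1.3, -1.4, 1.8]
finger_gap: 0.0007
gripper_force: 1.0
```

```bash
python3 -m pendant '[{"ax":0,"ay":0,"az":0,"x":0,"y":0,"z":-0.1,"jaw":1},{"ax":0,"ay":0,"az":0,"x":0,"y":0,"z":-0.2,"jaw":1},{"ax":0,"ay":0,"az":0,"x":0,"y":0,"z":-0.2,"jaw":1}]'
```

```text
time: 5.2
position: [0.4384, -0.2017, 0.1479]
orientation: [[-0.987, -0.162, 0.001], [-0.162, 0.987, 0.001], [-0.001, 0.0, -1.0]]
contact_force: [-5.1, 1.9, 23.2]
finger_gap: 0.0002
gripper_force: 11.6
```

```bash
python3 -m pendant '[{"ax":0,"ay":0,"az":0,"x":0,"y":0,"z":5,"jaw":1},{"ax":0,"ay":0,"az":0,"x":0,"y":0,"z":10,"jaw":0},{"ax":0,"ay":0,"az":0,"x":0,"y":0,"z":15,"jaw":0},{"ax":0,"ay":0,"az":0,"x":4,"y":1,"z":18,"jaw":0},{"ax":0,"ay":0,"az":0,"x":8,"y":2,"z":20,"jaw":0},{"ax":0,"ay":0,"az":0,"x":12,"y":2,"z":20,"jaw":0},{"ax":0,"ay":0,"az":0,"x":16,"y":3,"z":20,"jaw":0},{"ax":0,"ay":0,"az":0,"x":19,"y":3,"z":20,"jaw":0},{"ax":0,"ay":0,"az":0,"x":19,"y":3,"z":20,"jaw":0},{"ax":0,"ay":0,"az":0,"x":19,"y":3,"z":20,"jaw":0}]'
cat > w.py <<'E'
import sys
from plant import arm,cams
from h import *
def shot(name):
    s=arm.read_state();c=cams.read_camera("wrist")
    Tw=np.eye(4);Tw[:3,:3]=s["orientation"];Tw[:3,3]=s["position"]
    M=np.linalg.inv(Tw@np.array(c["T_tool_cam"]))
    C["wrist"]=dict(c,rvec=cv2.Rodrigues(M[:3,:3])[0],tvec=M[:3,3]);pickle.dump(C,open("c0.pkl","wb"))
    cv2.imwrite(name,c["image"][:,:,::-1])
E
python3 - <<'E'
from w import *
shot("pics/w2.png")
p=[.5494,-.1844,.1634,0]
print(proj("wrist",world(p,[(-.052,0,.212),(.052,0,.212),(0,0,.212)])))
a=cv2.imread("pics/w2.png");
cv2.imwrite("pics/w2c.png",cv2.resize(a[60:330,170:490],None,fx=2.2,fy=2.2,interpolation=cv2.INTER_CUBIC))
E
```

```text
time: 6.2
position: [0.6284, -0.1715, 0.3458]
orientation: [[-0.987, -0.163, -0.001], [-0.163, 0.987, -0.0], [0.001, 0.0, -1.0]]
contact_force: [-0.7, 0.3, -0.9]
finger_gap: 0.0682
gripper_force: 0.0
[[321.91876349  53.57968374]
 [321.72153981 163.39143399]
 [321.81467394 111.33889273]]
```

View pics/w2c.png

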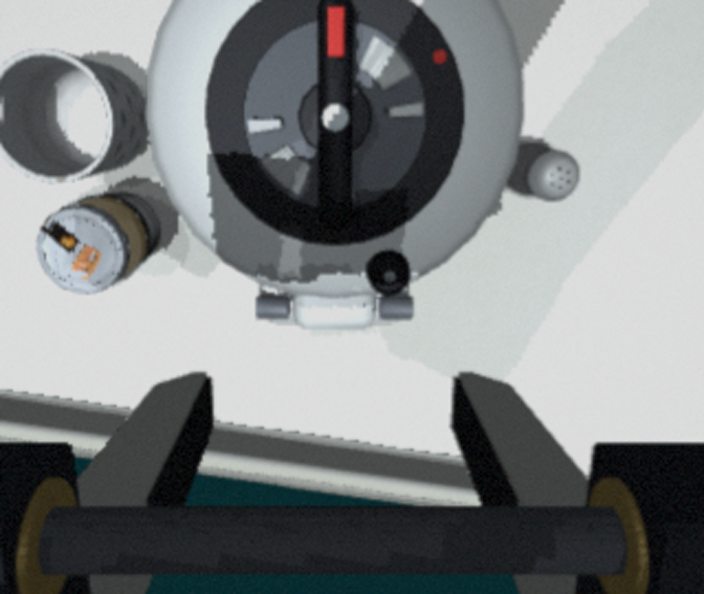

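Run:
```python
from w import *
k=lambda u,v:[170+u/2.2,60+v/2.2]
P=plane("wrist",[k(336,117),k(336,10),k(334,236)],.212);print(P)
d=P[1]-P[2];print(np.arctan2(-d[1],-d[0]))
```

```text
[[ 0.55098159 -0.183216    0.212     ]
 [ 0.50728512 -0.19054519  0.212     ]
 [ 0.60472652 -0.17516838  0.212     ]]
0.1565149790523951
```

```bash
python3 -m pendant '[{"ax":0,"ay":0,"az":0,"x":-4,"y":-0.6,"z":0,"jaw":0},{"ax":0,"ay":0,"az":0,"x":-7.7,"y":-1.15,"z":-4,"jaw":0},{"ax":0,"ay":0,"az":0,"x":-7.7,"y":-1.15,"z":-8,"jaw":0},{"ax":0,"ay":0,"az":0,"x":-7.7,"y":-1.15,"z":-11,"jaw":0},{"ax":0,"ay":0,"az":0,"x":-7.7,"y":-1.15,"z":-13,"jaw":0},{"ax":0,"ay":0,"az":0,"x":-7.7,"y":-1.15,"z":-14.5,"jaw":0},{"ax":0,"ay":0,"az":0,"x":-7.7,"y":-1.15,"z":-15.4,"jaw":0},{"ax":0,"ay":0,"az":0,"x":-7.7,"y":-1.15,"z":-15.4,"jaw":0},{"ax":0,"ay":0,"az":0,"x":-7.7,"y":-1.15,"z":-15.4,"jaw":0}]'
```

```text
time: 7.15
position: [0.5515, -0.1834, 0.1934]
orientation: [[-0.987, -0.162, 0.001], [-0.162, 0.987, -0.0], [-0.001, -0.0, -1.0]]
contact_force: [-0.5, 0.7, 0.2]
finger_gap: 0.0926
gripper_force: 0.0
```

```bash
python3 -m pendant '[{"ax":0,"ay":0,"az":0,"x":0,"y":0,"z":-0.25,"jaw":0.4},{"ax":0,"ay":0,"az":0,"x":0,"y":0,"z":-0.25,"jaw":0.6},{"ax":0,"ay":0,"az":0,"x":0,"y":0,"z":-0.25,"jaw":0.75},{"ax":0,"ay":0,"az":0,"x":0,"y":0,"z":-0.25,"jaw":1},{"ax":0,"ay":0,"az":0,"x":0,"y":0,"z":-0.25,"jaw":1},{"ax":0,"ay":0,"az":0,"x":0,"y":0,"z":-0.25,"jaw":1},{"ax":0,"ay":0,"az":0,"x":0,"y":0,"z":-0.25,"jaw":1},{"ax":0,"ay":0,"az":0,"x":0,"y":0,"z":-0.25,"jaw":1}]' 8; python3 -c "
from plant import arm
s=arm.read_state();print(s['ft_torque'],s['contact_force'])"
```

```text
time: 7.95
position: [0.5516, -0.183, 0.1901]
orientation: [[-0.987, -0.162, -0.0], [-0.162, 0.987, 0.0], [-0.0, 0.0, -1.0]]
contact_force: [0.2, 2.0, 1.2]
finger_gap: 0.0347
gripper_force: 8.0
[ 0.27406028 -0.03017828  0.03330162] [0.1503516  1.95856371 1.2295301 ]
```

```bash
python3 -m pendant '[{"ax":0,"ay":0,"az":0,"x":0,"y":0,"z":0,"jaw":0.5},{"ax":0,"ay":0,"az":0,"x":0,"y":0,"z":0.5,"jaw":0.5},{"ax":0,"ay":0,"az":0,"x":0,"y":0,"z":1,"jaw":0.5},{"ax":0,"ay":0,"az":0,"x":0,"y":0,"z":1,"jaw":1},{"ax":0,"ay":0,"az":0,"x":0,"y":0,"z":1,"jaw":1},{"ax":0,"ay":0,"az":0,"x":0,"y":0,"z":1,"jaw":1},{"ax":0,"ay":0,"az":0,"x":0,"y":0,"z":1,"jaw":1},{"ax":0,"ay":0,"az":0,"x":0,"y":0,"z":1,"jaw":1}]' 8
```

```text
time: 8.75
position: [0.5518, -0.183, 0.2003]
orientation: [[-0.987, -0.163, 0.0], [-0.163, 0.987, 0.0], [-0.0, 0.0, -1.0]]
contact_force: [-0.0, 1.9, 4.6]
finger_gap: 0.0344
gripper_force: 8.0
```

```bash
python3 -m pendant '[{"ax":0,"ay":0,"az":0,"x":0,"y":0,"z":0,"jaw":0.4},{"ax":0,"ay":0,"az":0,"x":0,"y":0,"z":0,"jaw":0.4},{"ax":0,"ay":0,"az":0,"x":-2,"y":-0.3,"z":0,"jaw":0.4},{"ax":0,"ay":0,"az":0,"x":-3.6,"y":-0.55,"z":-0.5,"jaw":0.4},{"ax":0,"ay":0,"az":0,"x":-3.6,"y":-0.55,"z":-1,"jaw":0.8},{"ax":0,"ay":0,"az":0,"x":-3.6,"y":-0.55,"z":-1,"jaw":1},{"ax":0,"ay":0,"az":0,"x":-3.6,"y":-0.55,"z":-1,"jaw":1},{"ax":0,"ay":0,"az":0,"x":-3.6,"y":-0.55,"z":-1,"jaw":1},{"ax":0,"ay":0,"az":0,"x":-3.6,"y":-0.55,"z":-1,"jaw":1},{"ax":0,"ay":0,"az":0,"x":-3.6,"y":-0.55,"z":-1,"jaw":1}]' 8; python3 -c "
from plant import arm
s=arm.read_state();print(s['ft_torque'],s['contact_force'])"
```

```text
time: 9.75
position: [0.5161, -0.1886, 0.1902]
orientation: [[-0.987, -0.163, 0.0], [-0.163, 0.987, -0.0], [-0.0, -0.0, -1.0]]
contact_force: [0.8, 0.7, -0.1]
finger_gap: 0.0157
gripper_force: 8.0
[ 0.12226743 -0.25917314 -0.08543751] [ 0.8120697   0.69093962 -0.07133182]
```

Run:
```python
import numpy as np
r=np.array([-3.49,-.56])
for t in np.arange(0,1.5,.05):
    c,s=np.cos(t),np.sin(t);d=np.array([c*r[0]+s*r[1],-s*r[0]+c*r[1]])-r;print(round(t,2),d.round(2))
```

```text
0.0 [0. 0.]
0.05 [-0.02  0.18]
0.1 [-0.04  0.35]
0.15 [-0.04  0.53]
0.2 [-0.04  0.7 ]
0.25 [-0.03  0.88]
0.3 [-0.01  1.06]
0.35 [0.02 1.23]
0.4 [0.06 1.4 ]
0.45 [0.1  1.57]
0.5 [0.16 1.74]
0.55 [0.22 1.91]
0.6 [0.29 2.07]
0.65 [0.37 2.23]
0.7 [0.46 2.38]
0.75 [0.55 2.53]
0.8 [0.66 2.67]
0.85 [0.77 2.81]
0.9 [0.88 2.95]
0.95 [1.   3.07]
1.0 [1.13 3.19]
1.05 [1.27 3.31]
1.1 [1.41 3.42]
1.15 [1.55 3.52]
1.2 [1.7  3.61]
1.25 [1.86 3.7 ]
1.3 [2.02 3.77]
1.35 [2.18 3.84]
1.4 [2.34 3.9 ]
1.45 [2.51 3.96]
```

```bash
python3 -m pendant '[{"ax":0,"ay":0,"az":-0.05,"x":-0.02,"y":0.17,"z":0,"jaw":1},{"ax":0,"ay":0,"az":-0.05,"x":-0.02,"y":0.17,"z":0,"jaw":1}]'
```

```text
time: 9.95
position: [0.5158, -0.1867, 0.1902]
orientation: [[-0.994, -0.112, 0.001], [-0.112, 0.994, -0.0], [-0.001, -0.0, -1.0]]
contact_force: [1.3, -0.2, -0.7]
finger_gap: 0.0162
gripper_force: 8.0
```

```bash
python3 -m pendant '[{"ax":0,"ay":0,"az":-0.05,"x":-0.02,"y":0.18,"z":0,"jaw":1},{"ax":0,"ay":0,"az":-0.1,"x":-0.02,"y":0.36,"z":0,"jaw":1},{"ax":0,"ay":0,"az":-0.15,"x":-0.02,"y":0.53,"z":0,"jaw":1}]'
```

```text
time: 10.25
position: [0.5156, -0.1818, 0.1902]
orientation: [[-0.999, 0.037, 0.001], [0.037, 0.999, -0.001], [-0.001, -0.0, -1.0]]
contact_force: [1.5, -0.2, -1.1]
finger_gap: 0.0161
gripper_force: 8.0
```

```bash
python3 -m pendant '[{"ax":0,"ay":0,"az":-0.05,"x":0.01,"y":0.18,"z":0,"jaw":1},{"ax":0,"ay":0,"az":-0.1,"x":0.03,"y":0.36,"z":0,"jaw":1}]'
```

```text
time: 10.45
position: [0.5159, -0.1782, 0.1902]
orientation: [[-0.991, 0.137, 0.001], [0.137, 0.991, -0.001], [-0.001, -0.001, -1.0]]
contact_force: [1.6, -1.6, -1.0]
finger_gap: 0.0158
gripper_force: 8.0
```

```bash
python3 -m pendant '[{"ax":0,"ay":0,"az":-0.05,"x":0.03,"y":0.17,"z":0,"jaw":1},{"ax":0,"ay":0,"az":-0.1,"x":0.07,"y":0.34,"z":0,"jaw":1}]'
```

```text
time: 10.65
position: [0.5166, -0.1748, 0.1902]
orientation: [[-0.972, 0.235, 0.001], [0.235, 0.972, -0.001], [-0.001, -0.0, -1.0]]
contact_force: [2.0, -1.0, -1.4]
finger_gap: 0.0163
gripper_force: 8.0
```

```bash
python3 -m pendant '[{"ax":0,"ay":0,"az":-0.05,"x":0.04,"y":0.17,"z":0,"jaw":1},{"ax":0,"ay":0,"az":-0.1,"x":0.1,"y":0.34,"z":0,"jaw":1}]'
```

```text
time: 10.85
position: [0.5175, -0.1715, 0.1903]
orientation: [[-0.944, 0.331, 0.001], [0.331, 0.944, -0.001], [-0.001, -0.0, -1.0]]
contact_force: [0.5, -3.1, 1.8]
finger_gap: 0.016
gripper_force: 8.0
```

```bash
python3 -m pendant '[{"ax":0,"ay":0,"az":-0.05,"x":0.06,"y":0.17,"z":0.12,"jaw":1},{"ax":0,"ay":0,"az":-0.1,"x":0.13,"y":0.33,"z":0.18,"jaw":1}]'
```

```text
time: 11.05
position: [0.5188, -0.1683, 0.1917]
orientation: [[-0.906, 0.423, 0.0], [0.423, 0.906, -0.001], [-0.001, -0.001, -1.0]]
contact_force: [1.4, -2.6, -5.8]
finger_gap: 0.016
gripper_force: 8.0
```

```bash
python3 -m pendant '[{"ax":0,"ay":0,"az":-0.05,"x":0.08,"y":0.16,"z":0.05,"jaw":1},{"ax":0,"ay":0,"az":-0.1,"x":0.17,"y":0.31,"z":0.1,"jaw":1}]'
```

```text
time: 11.25
position: [0.5203, -0.1653, 0.1927]
orientation: [[-0.859, 0.512, -0.0], [0.512, 0.859, -0.001], [-0.0, -0.001, -1.0]]
contact_force: [0.3, -3.0, -3.8]
finger_gap: 0.0159
gripper_force: 8.1
```

```bash
python3 -m pendant '[{"ax":0,"ay":0,"az":-0.05,"x":0.09,"y":0.15,"z":0.05,"jaw":1},{"ax":0,"ay":0,"az":-0.1,"x":0.2,"y":0.29,"z":0.1,"jaw":1}]'
```

```text
time: 11.45
position: [0.5221, -0.1625, 0.1937]
orientation: [[-0.804, 0.595, -0.0], [0.595, 0.804, -0.001], [-0.0, -0.001, -1.0]]
contact_force: [0.6, -2.9, -3.7]
finger_gap: 0.0162
gripper_force: 8.1
```

```bash
python3 -m pendant '[{"ax":0,"ay":0,"az":-0.05,"x":0.11,"y":0.14,"z":0.06,"jaw":1},{"ax":0,"ay":0,"az":-0.1,"x":0.22,"y":0.28,"z":0.11,"jaw":1}]'
```

```text
time: 11.65
position: [0.5242, -0.1598, 0.1948]
orientation: [[-0.74, 0.672, -0.001], [0.672, 0.74, -0.001], [-0.0, -0.001, -1.0]]
contact_force: [-0.2, -2.9, -5.0]
finger_gap: 0.016
gripper_force: 8.1
```

```bash
python3 -m pendant '[{"ax":0,"ay":0,"az":-0.05,"x":0.12,"y":0.12,"z":0.05,"jaw":1},{"ax":0,"ay":0,"az":-0.1,"x":0.25,"y":0.24,"z":0.1,"jaw":1}]'
```

```text
time: 11.85
position: [0.5267, -0.1571, 0.1957]
orientation: [[-0.67, 0.743, -0.001], [0.743, 0.67, -0.001], [-0.0, -0.001, -1.0]]
contact_force: [0.1, -2.3, -4.3]
finger_gap: 0.0161
gripper_force: 8.1
```

```bash
python3 -m pendant '[{"ax":0,"ay":0,"az":-0.05,"x":0.14,"y":0.12,"z":0.03,"jaw":1},{"ax":0,"ay":0,"az":-0.05,"x":0.14,"y":0.12,"z":0.03,"jaw":1}]'
```

```text
time: 12.05
position: [0.5286, -0.1553, 0.1959]
orientation: [[-0.633, 0.775, -0.0], [0.775, 0.633, -0.001], [-0.0, -0.0, -1.0]]
contact_force: [3.3, -0.7, -6.4]
finger_gap: 0.0158
gripper_force: 8.0
```

```bash
python3 -m pendant '[{"ax":0,"ay":0,"az":-0.05,"x":0.14,"y":0.11,"z":-0.08,"jaw":1},{"ax":0,"ay":0,"az":-0.1,"x":0.28,"y":0.21,"z":-0.22,"jaw":1}]'
```

```text
time: 12.25
position: [0.5314, -0.1533, 0.1939]
orientation: [[-0.552, 0.834, 0.0], [0.834, 0.552, -0.0], [-0.0, 0.0, -1.0]]
contact_force: [2.3, -2.0, -8.0]
finger_gap: 0.0159
gripper_force: 8.0
```

```bash
python3 -m pendant '[{"ax":0,"ay":0,"az":-0.03,"x":0.09,"y":0.06,"z":-0.1,"jaw":1},{"ax":0,"ay":0,"az":-0.05,"x":0.15,"y":0.09,"z":-0.2,"jaw":1}]'
```

```text
time: 12.45
position: [0.5328, -0.1524, 0.1918]
orientation: [[-0.51, 0.86, -0.0], [0.86, 0.51, -0.0], [-0.0, -0.0, -1.0]]
contact_force: [3.7, -1.2, -10.4]
finger_gap: 0.0164
gripper_force: 8.0
```

```bash
python3 -m pendant '[{"ax":0,"ay":0,"az":0,"x":0,"y":0,"z":-0.1,"jaw":1},{"ax":0,"ay":0,"az":0,"x":0,"y":0,"z":-0.2,"jaw":1}]'
```

```text
time: 12.65
position: [0.5329, -0.1524, 0.1902]
orientation: [[-0.51, 0.86, 0.0], [0.86, 0.51, 0.0], [-0.0, 0.0, -1.0]]
contact_force: [1.4, 1.2, 3.2]
finger_gap: 0.0162
gripper_force: 8.0
```

```bash
python3 -m pendant '[{"ax":0,"ay":0,"az":-0.03,"x":0.09,"y":0.06,"z":0,"jaw":1},{"ax":0,"ay":0,"az":-0.03,"x":0.09,"y":0.06,"z":0,"jaw":1}]';  python3 -c "
from plant import arm
s=arm.read_state();print(s['ft_torque'],s['contact_force'])"
```

```text
time: 12.85
position: [0.5337, -0.1519, 0.1904]
orientation: [[-0.482, 0.876, 0.0], [0.876, 0.482, 0.0], [-0.0, 0.0, -1.0]]
contact_force: [2.6, -1.0, -3.3]
finger_gap: 0.0157
gripper_force: 8.0
[-0.13174887 -0.41975394  0.13845806] [ 2.62332021 -0.99202397 -3.32574868]
```

```bash
python3 -m pendant '[{"ax":0,"ay":0,"az":-0.02,"x":0.06,"y":0.04,"z":-0.05,"jaw":1},{"ax":0,"ay":0,"az":-0.02,"x":0.06,"y":0.04,"z":-0.05,"jaw":1}]'
```

```text
time: 13.05
position: [0.5339, -0.1519, 0.1901]
orientation: [[-0.464, 0.886, 0.0], [0.886, 0.464, -0.0], [-0.0, -0.0, -1.0]]
contact_force: [-1.3, -0.9, 4.4]
finger_gap: 0.0162
gripper_force: 8.1
```

```bash
python3 -m pendant '[{"ax":0,"ay":0,"az":0,"x":0,"y":0,"z":0,"jaw":0.7},{"ax":0,"ay":0,"az":0,"x":0,"y":0,"z":0,"jaw":0.6},{"ax":0,"ay":0,"az":0,"x":0,"y":0,"z":0,"jaw":0.5},{"ax":0,"ay":0,"az":0,"x":0,"y":0,"z":0,"jaw":0.5}]'; python3 -m pendant '[{"ax":0,"ay":0,"az":0,"x":0,"y":0,"z":2,"jaw":0.5},{"ax":0,"ay":0,"az":0,"x":0,"y":0,"z":6,"jaw":0.5},{"ax":0,"ay":0,"az":0.1,"x":3,"y":0,"z":11,"jaw":0.5},{"ax":0,"ay":0,"az":0.25,"x":6,"y":0,"z":15,"jaw":0.5},{"ax":0,"ay":0,"az":0.4,"x":10,"y":-1,"z":15.5,"jaw":0.5},{"ax":0,"ay":0,"az":0.55,"x":12,"y":-2,"z":15.5,"jaw":0.5},{"ax":0,"ay":0,"az":0.7,"x":13,"y":-2,"z":15.5,"jaw":0.5},{"ax":0,"ay":0,"az":0.85,"x":13,"y":-2,"z":15.5,"jaw":0.5},{"ax":0,"ay":0,"az":1,"x":13,"y":-2,"z":15.5,"jaw":0.5},{"ax":0,"ay":0,"az":1.25,"x":13,"y":-2,"z":15.5,"jaw":0.5},{"ax":0,"ay":0,"az":1.25,"x":13,"y":-2,"z":15.5,"jaw":0.5}]'
python3 - <<'E'
from w import *
shot("pics/w3.png")
a=cv2.imread("pics/w3.png")
cv2.imwrite("pics/w3c.png",cv2.resize(a[20:270,190:510],None,fx=2.4,fy=2.4,interpolation=cv2.INTER_CUBIC))
E
```

```text
time: 13.45
position: [0.534, -0.1514, 0.1895]
orientation: [[-0.465, 0.885, -0.0], [0.885, 0.465, 0.0], [0.0, -0.0, -1.0]]
contact_force: [-0.1, 0.1, -0.0]
finger_gap: 0.043
gripper_force: 0.0
time: 14.55
position: [0.6639, -0.1716, 0.3444]
orientation: [[-0.986, -0.168, -0.0], [-0.168, 0.986, 0.0], [0.0, 0.0, -1.0]]
contact_force: [-0.6, 0.0, 0.1]
finger_gap: 0.0466
gripper_force: 0.0
```

View pics/w3c.png

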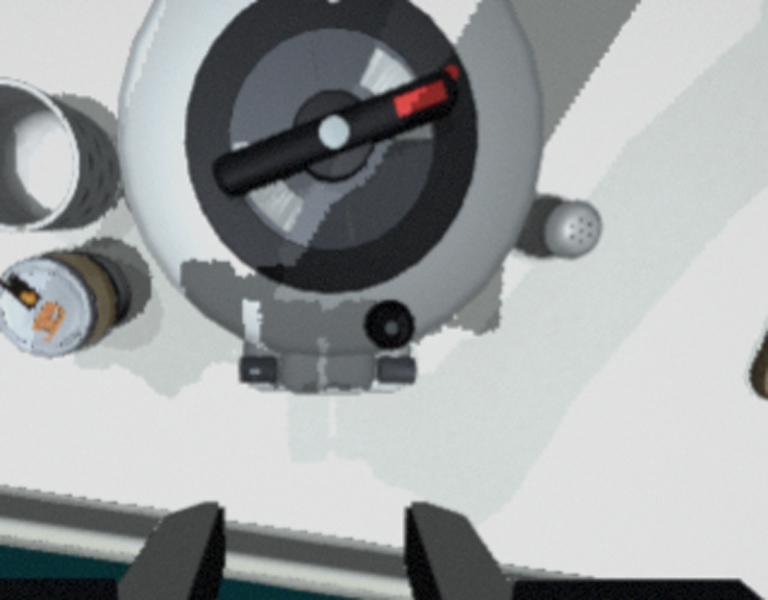

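Run:
```python
from w import *
k=lambda u,v:[190+u/2.4,20+v/2.4]
for z in (.212,.218):
    P=plane("wrist",[k(334,132),k(216,180),k(460,83)],z);d=P[1]-P[2];a=np.arctan2(d[1],d[0]);print(z,P[0],np.linalg.norm(d),a,.16-a)
```

```text
0.212 [ 0.55127942 -0.1835447   0.212     ] 0.10305860860112878 -1.0482286485943602 1.20822864859436
0.218 [ 0.55200772 -0.18358299  0.218     ] 0.10098411032745375 -1.0482286485943613 1.2082286485943612
```

The bar's red end is at (440,90) and its tail at (232,175) in the crop. It sits at about 1.21 rad, past the crest, and the bystanders look undisturbed. I'll check the drop by hovering closed fingers just above the bar's low top height, without pressing on it.

```bash
python3 -m pendant '[{"ax":0,"ay":0,"az":0,"x":-4,"y":-1.5,"z":0,"jaw":1},{"ax":0,"ay":0,"az":0,"x":-8,"y":-3,"z":-2,"jaw":1},{"ax":0,"ay":0,"az":0,"x":-9.8,"y":-3.7,"z":-6,"jaw":1},{"ax":0,"ay":0,"az":0,"x":-9.8,"y":-3.7,"z":-10,"jaw":1},{"ax":0,"ay":0,"az":0,"x":-9.8,"y":-3.7,"z":-11.8,"jaw":1},{"ax":0,"ay":0,"az":0,"x":-9.8,"y":-3.7,"z":-12.4,"jaw":1},{"ax":0,"ay":0,"az":0,"x":-9.8,"y":-3.7,"z":-12.6,"jaw":1},{"ax":0,"ay":0,"az":0,"x":-9.8,"y":-3.7,"z":-12.6,"jaw":1}]'; python3 -m pendant '[{"ax":0,"ay":0,"az":0,"x":0,"y":0,"z":-0.1,"jaw":1},{"ax":0,"ay":0,"az":0,"x":0,"y":0,"z":-0.2,"jaw":1}]'
```

```text
time: 15.4
position: [0.5667, -0.2087, 0.2193]
orientation: [[-0.987, -0.162, 0.001], [-0.162, 0.987, -0.0], [-0.001, -0.001, -1.0]]
contact_force: [0.7, 0.1, -0.3]
finger_gap: 0.0004
gripper_force: 0.0
time: 15.6
position: [0.5666, -0.2086, 0.2175]
orientation: [[-0.987, -0.162, 0.002], [-0.162, 0.987, -0.0], [-0.002, -0.001, -1.0]]
contact_force: [0.4, -0.0, 0.9]
finger_gap: 0.0003
gripper_force: 0.0
```

```bash
python3 -m pendant '[{"ax":0,"ay":0,"az":0,"x":0,"y":0,"z":-0.1,"jaw":1},{"ax":0,"ay":0,"az":0,"x":0,"y":0,"z":-0.2,"jaw":1},{"ax":0,"ay":0,"az":0,"x":0,"y":0,"z":-0.2,"jaw":1}]';python3 -m pendant '[{"ax":0,"ay":0,"az":0,"x":0,"y":0,"z":-0.1,"jaw":1},{"ax":0,"ay":0,"az":0,"x":0,"y":0,"z":-0.2,"jaw":1},{"ax":0,"ay":0,"az":0,"x":0,"y":0,"z":-0.22,"jaw":1}]'
```

```text
time: 15.9
position: [0.5661, -0.2084, 0.2146]
orientation: [[-0.987, -0.162, 0.0], [-0.162, 0.987, 0.0], [-0.0, 0.0, -1.0]]
contact_force: [-0.1, 0.0, 0.5]
finger_gap: 0.0007
gripper_force: 0.0
time: 16.2
position: [0.566, -0.2085, 0.2123]
orientation: [[-0.987, -0.163, -0.0], [-0.163, 0.987, 0.0], [0.0, 0.0, -1.0]]
contact_force: [-0.0, -0.0, -0.2]
finger_gap: 0.0005
gripper_force: 0.0
```

No contact down to z = 0.2123, so the bar top is at its low height. I'll retreat and hand in.

```bash
python3 -m pendant '[{"ax":0,"ay":0,"az":0,"x":0,"y":0,"z":3,"jaw":1},{"ax":0,"ay":0,"az":0,"x":0,"y":0,"z":7,"jaw":1},{"ax":0,"ay":0,"az":0,"x":0,"y":0,"z":12,"jaw":1},{"ax":0,"ay":0,"az":0,"x":0,"y":0,"z":15,"jaw":1},{"ax":0,"ay":0,"az":0,"x":0,"y":0,"z":15,"jaw":1},{"ax":0,"ay":0,"az":0,"x":0,"y":0,"z":15,"jaw":1}]' && python3 -c "
from plant import job
print(job.hand_in())"
```

```text
time: 16.8
position: [0.5661, -0.2084, 0.3626]
orientation: [[-0.987, -0.163, 0.001], [-0.163, 0.987, 0.0], [-0.001, -0.0, -1.0]]
contact_force: [0.5, 0.3, -0.7]
finger_gap: 0.0004
gripper_force: 0.0
the job is handed in; nothing more can be done
None
```

I shut the lid gently, turned the handle to about 1.21 rad where it dropped into its notch, let go and handed the job in at about 17 s; the hand-in gave no verdict, but my last checks found the bar at its low height and the mug, honey jar and salt shaker apparently unmoved.

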